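# Put the analytical columns back in their boxes

## Robot

A 6-joint arm with a two-finger parallel gripper is mounted at the origin on the work surface. World frame = base frame: x ahead of the robot, y to its left, z up, the work surface at z = 0. Lengths are in m, angles in rad, forces in N, time in s.
With the tool pointing down it reaches from about 0.35 to 0.975 m from the base axis. Payload 4.9 kg.
Tool frame: the origin (TCP) lies on the centre line of the jaws, within the pads' length; the fingertips stand manip.tip_reach ahead of it and the grasp point (between the pads) is the TCP (manip.tip_reach is the distance from the TCP to the fingertips, in m); z points along the fingers, y is the line along which they close (so a half turn about z gives the same grasp; the last joint's range is limited). The gripper opens to 85 mm and grips with 20 to 120 N. Pads are 22 mm wide; open, the fingers measure 114 mm over their backs; the gripper's body (76 mm by 85 mm) begins 54 mm behind the grasp point. The pads swing forward as they close: fully open they stand 13 mm farther back than shut.
Start: joints at [-1.256, 0.053, 1.613, -0, 1.476, -0.119], TCP at [0.263, -0.567, 0.25] pointing down, gripper open.
Joint ranges: [-3.01, 3.01], [-1.01, 2.22], [0.06, 2.58], [-1.02, 4.17], [0.09, 2.62], [-3.14, 3.14]. Speed limits (rad/s): [2.57, 2.57, 3.14, 3.14, 3.14, 3.14].

## Interface

Orientations are given as a unit quaternion [w, x, y, z].
In Python, from plant import manip gives the robot as it stands. The module is installed in compiled form; this text tells all that it offers.
- The arm moves only by the tool move_arm, never from a script. Its argument "rows" is a list of rows, each a list of 7 numbers: the shift along the tool's x, y, z in cm, then the turn, a rotation vector about the tool's x, y, z in degrees, then the opening, from -1 (shut) to 1 (fully open). In form: [[tx, ty, tz, ax, ay, az, jaw], ...]. A call has 1 to 20 rows; each row shifts and turns the commanded pose from where the row before left it, along the tool's axes as they then stand; what a row does not reach is not made up. A row lasts 1/12 s, in which the tool goes at most 41.7 mm and 7.16 degrees, less where a joint would pass 70% of its speed; a pose out of reach is approached as far as the arm can. A call is refused whole if a number of a shift passes 4.17 or a number of a turn 7.16, either way. A call with a gripper value outside its range is refused whole. The fingers move at their own pace and stop on an object; the grip force is fixed at half the most. Time passes only in rows, so rows that do not move let the fingers close. It gives the time, the measured TCP pose, the force, the opening and the grip force at its end, in the units of the state.
- manip.state(): the state, without advancing time (a new reading comes with each control period).
- manip.grab_frame(name): name is "side" or "top"; returns a dict with "img" (384x512x3 uint8, blue, green, red), "mtx" (3x3 intrinsics, pixels), "R" (3x3) and "t" (3): a world point X has camera coordinates R X + t. Camera axes: x right, y down, z forward; pixel columns grow to the right and rows downward; lengths in m; the calibration is good to about 2 mm. A picture is of the moment at which its call begins. There is no depth.
- manip.job_done(): hands the job in; it is judged then, once.
The state is a dict: "time": time; "joint_pos": joint angles; "joint_vel": joint speeds; "joint_efforts": joint torques, N m; "tool_pos": TCP position; "tool_rot": TCP orientation; "contact_force": force on the tool from outside, world axes, zero at the start; "ft_torque": the same for the moment, N m; "gripper_width": opening from 0.0 (shut) to 1.0 (fully open); "grasp_force": force on a finger pad.
Only numpy, scipy, OpenCV 4.12 (cv2) and the standard library are available. Lean on these libraries where they do the work, as an engineer would, in place of code of your own. Each camera call takes 0.05 s, during which the arm holds its last target. There are 200 camera calls.

## Task

Put away the three slim HPLC columns: lay each one flat in the channel of the open storage box that is made for its length, and let it go. Set them down gently, never drop them: a fall spoils the packing. The two fat preparative columns and the two standing sample vials are still in use: leave them where they are.

Things in the scene. Friction and masses are not known exactly. Their poses are not given: they have to be found in the camera images.
- column_long: the longest of three slim stainless-steel columns: 180 mm long, tube 10 mm diameter (bare for 72 mm either side of the middle), a hexagon nut 16 mm across flats near each end, white end plugs and label sleeve; about 168 g. Lies on its nuts' flats. Origin: middle of its axis, 8 mm above what it lies on; x along the column
- column_mid: the middle one of three slim stainless-steel columns: 130 mm long, tube 10 mm diameter (bare for 47 mm either side of the middle), a hexagon nut 16 mm across flats near each end, white end plugs and label sleeve; about 138 g. Lies on its nuts' flats. Origin: middle of its axis, 8 mm above what it lies on; x along the column
- column_short: the shortest of three slim stainless-steel columns: 80 mm long, tube 10 mm diameter (bare for 22 mm either side of the middle), a hexagon nut 16 mm across flats near each end, white end plugs and label sleeve; about 108 g. Lies on its nuts' flats. Origin: middle of its axis, 8 mm above what it lies on; x along the column
- box_long: white open box for the 180 mm column, 212 x 80 x 26 mm, fixed. Origin: centre of underside. Along its x, centred, a channel 196 mm long, 32 wide in a grey insert 23 high; channel floor 10 mm above the bench, so a column in it has its axis 18 mm up. The middle 52 mm is a finger recess, open right across and through both side walls, floor 4 mm above the bench
- box_mid: white open box for the 130 mm column, 162 x 80 x 26 mm, fixed. Origin: centre of underside. Along its x, centred, a channel 146 mm long, 32 wide in a grey insert 23 high; channel floor 10 mm above the bench, so a column in it has its axis 18 mm up. The middle 52 mm is a finger recess, open right across and through both side walls, floor 4 mm above the bench
- box_short: white open box for the 80 mm column, 112 x 80 x 26 mm, fixed. Origin: centre of underside. Along its x, centred, a channel 96 mm long, 32 wide in a grey insert 23 high; channel floor 10 mm above the bench, so a column in it has its axis 18 mm up. The middle 52 mm is a finger recess, open right across and through both side walls, floor 4 mm above the bench
- prep_a: fat preparative column lying on the bench, 140 mm long, tube 26 mm diameter, 34 mm end caps, 0.45 kg; stays where it is. Origin: middle of its axis, 17 mm above the bench; x along it
- prep_b: fat preparative column lying on the bench, 110 mm long, tube 26 mm diameter, 34 mm end caps, 0.45 kg; stays where it is. Origin: middle of its axis, 17 mm above the bench; x along it
- vial_a: amber glass vial with black cap standing among the columns, 15 mm diameter, 46 mm tall; stays where it is. Origin: centre of its underside; z up
- vial_b: amber glass vial with black cap standing among the columns, 15 mm diameter, 46 mm tall; stays where it is. Origin: centre of its underside; z up
Mind the look-alikes: they are no part of the job. Leave any black look-alike of the column_long alone. What is shaped like the box_short but orange is not meant.

How it is judged:
At the end, for the whole second after the job is handed in: Each slim column lies at rest, level on the channel floor of the box made for its length, its middle within 12 mm of the box's centre along and across, in line within 20 degrees. Fat columns and vials within 20 mm of their starts, vials upright (x of column_long in the frame of box_long between -0.012 and 0.012 m and y of column_long in the frame of box_long between -0.012 and 0.012 m and z of column_long in the frame of box_long between 0.013 and 0.0225 m and angle between the x axis of column_long and the x axis of box_long, either way round below 0.35 rad and angle between column_long's own x axis and vertical between 1.51 and 1.63 rad and linear speed of each of column_long, column_mid, column_short below 0.02 m/s and angular speed of each of column_long, column_mid, column_short below 0.2 rad/s and x of column_mid in the frame of box_mid between -0.012 and 0.012 m and y of column_mid in the frame of box_mid between -0.012 and 0.012 m and z of column_mid in the frame of box_mid between 0.013 and 0.0225 m and angle between the x axis of column_mid and the x axis of box_mid, either way round below 0.35 rad and angle between column_mid's own x axis and vertical between 1.51 and 1.63 rad and x of column_short in the frame of box_short between -0.012 and 0.012 m and y of column_short in the frame of box_short between -0.012 and 0.012 m and z of column_short in the frame of box_short between 0.013 and 0.0225 m and angle between the x axis of column_short and the x axis of box_short, either way round below 0.35 rad and angle between column_short's own x axis and vertical between 1.51 and 1.63 rad and distance of each of prep_a, prep_b, vial_a, vial_b from where it was at the start of the episode below 0.02 m and angle between each of vial_a, vial_b's own z axis and vertical below 0.2 rad); the robot touches nothing.
It fails at once if a fat preparative column is shifted by more than 20 mm (distance of any of prep_a, prep_b from where it was at the start of the episode above 0.02 m).
It fails at once if a vial is knocked over or shifted by more than 20 mm (distance of any of vial_a, vial_b from where it was at the start of the episode above 0.02 m or angle between any of vial_a, vial_b's own z axis and vertical above 0.5 rad).
It fails at once if a slim column is dropped: it falls free from more than about 30 mm ((linear speed of column_long above 0.77 m/s and contact force between column_long and anything else below 0.05 N) or (linear speed of column_mid above 0.77 m/s and contact force between column_mid and anything else below 0.05 N) or (linear speed of column_short above 0.77 m/s and contact force between column_short and anything else below 0.05 N)).
It also fails if it takes over 88 s, if anything falls off the work surface, if the arm or the gripper's body presses on something with over 40 N, if the wrist force passes 120 N, or if a joint passes its speed limit or range.

## Working session

There is one attempt and no reset: what is moved stays moved. The work goes in short steps, Python scripts to look and compute and a tool call to move; the robot and the scene stay as the last step left them, time stands still between calls to the robot, and variables do not carry over. Pictures are saved under pics/ and viewed, at most 14 in all, crops included, and the job is handed in when it is done.

Besides the shell and the picture viewer there is one more tool, called after "Call:" by a JSON object that holds its "method" and its "body". move_arm: Moves the arm, as the interface text tells. Its arguments: {"type":"object","properties":{"rows":{"type":"array","items":{"type":"array","items":{"type":"number"}}}},"required":["rows"]}

```bash
ls; mkdir -p pics; python3 - <<'E'
from plant import manip
import cv2,pickle
d={}
for n in("top","side"):
    f=manip.grab_frame(n);d[n]=f;cv2.imwrite(f"pics/{n}0.png",cv2.resize(f["img"],(800,600),interpolation=cv2.INTER_CUBIC))
    print(n,f["mtx"].tolist(),f["R"].round(4).tolist(),f["t"].round(4).tolist())
pickle.dump(d,open("f0.pkl","wb"))
print(manip.state(),manip.tip_reach)
E
```

```text
pics
top [[409.928349800417, 0.0, 253.9020288899978], [0.0, 409.928349800417, 201.09194814513162], [0.0, 0.0, 1.0]] [[0.0133, -0.9996, -0.0234], [-0.9916, -0.0102, -0.129], [0.1287, 0.0249, -0.9914]] [-0.0676, 0.4975, 1.1859]
side [[470.2900379146689, 0.0, 254.96020882369507], [0.0, 470.2900379146689, 190.14329521021162], [0.0, 0.0, 1.0]] [[0.9677, -0.2519, 0.0106], [-0.1104, -0.4609, -0.8805], [0.2267, 0.8509, -0.4738]] [-0.5318, 0.0584, 1.425]
{'time': 0.1, 'joint_pos': array([-1.25603847e+00,  5.32941337e-02,  1.61416067e+00,  1.54079981e-05,
        1.47601276e+00, -1.18993900e-01]), 'joint_vel': array([ 0.00220208, -0.00155241, -0.00289061,  0.00015019, -0.00121656,
        0.00074428]), 'joint_efforts': array([ 2.81880975e-04, -3.94905710e+01, -3.71361601e+01, -1.21551388e-04,
        3.89425404e-03,  1.00727542e-05]), 'tool_pos': array([ 0.26251515, -0.56660836,  0.24918151]), 'tool_rot': array([-9.33717088e-04,  9.76574191e-01,  2.15178928e-01, -8.39814626e-05]), 'contact_force': array([-0.071847  , -1.28116073,  0.09999724]), 'ft_torque': array([ 0.05892368,  0.04149219, -0.05206244]), 'grasp_force': 0.0, 'gripper_width': 0.9997339924492173} 0.019
```

View pics/top0.png

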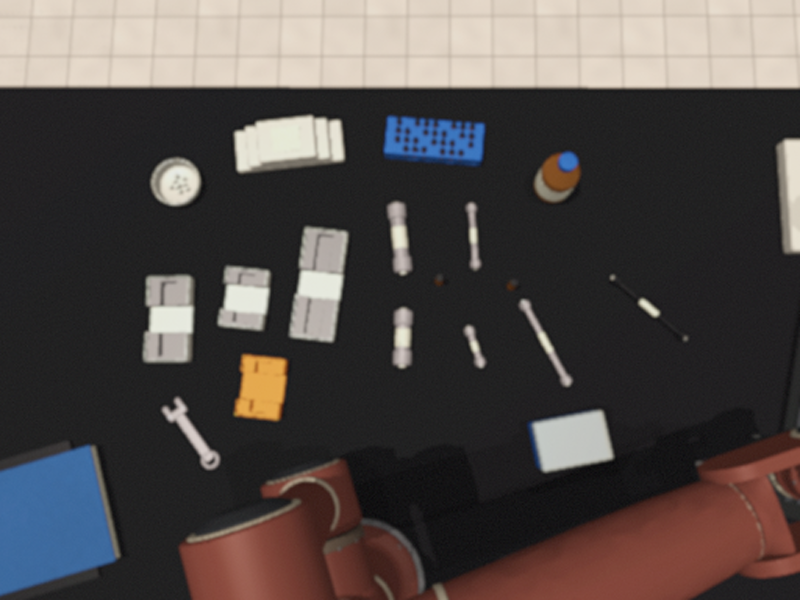

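View pics/side0.png

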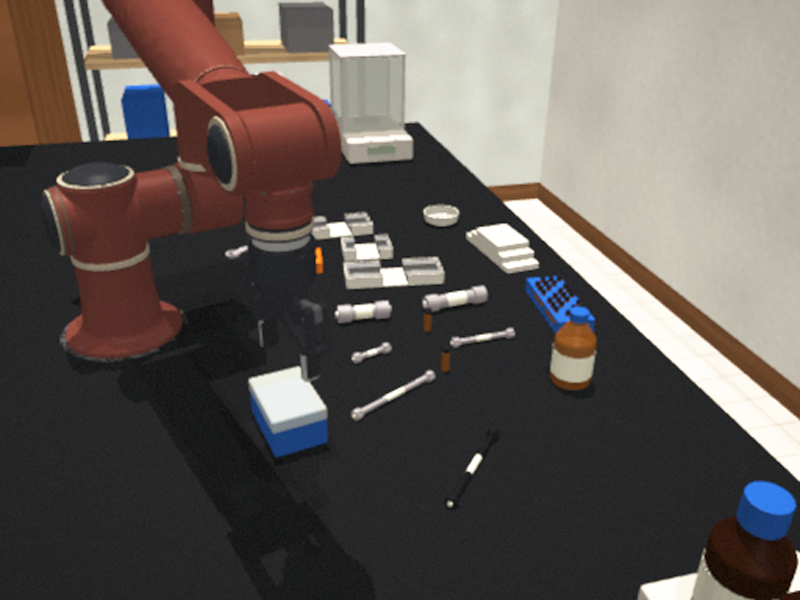

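Top view, in 800x600 pixels. Slim and long:
- **column_long:** the steel one at (545,343). The black one at (650,308) is the look-alike.
- **column_mid:** (473,237).
- **column_short:** (475,346).
- **Fat columns, not wanted:** (400,238) and (402,337).

Boxes:
- **box_long:** (320,284).
- **box_mid:** (169,319).
- **box_short:** the white one at (246,298). The orange one at (262,387) is the decoy.

The vials are at (440,281) and (512,286). Next I'll segment, measure, and check in a close crop.

```bash
cat > geo.py <<'E'
import numpy as np,cv2
def ray(f,uv,z):
    uv=np.atleast_2d(uv).astype(float);d=np.c_[uv,np.ones(len(uv))]@np.linalg.inv(f["mtx"]).T@f["R"]
    c=-f["R"].T@f["t"];return c+d*((z-c[2])/d[:,2])[:,None]
def proj(f,X):
    p=(X@f["R"].T+f["t"])@f["mtx"].T;return p[:,:2]/p[:,2:]
def boxpts(x,y,a,L,W,H):
    g=np.array([[i*L/2,j*W/2,k*H] for i in(-1,1) for j in(-1,1) for k in(0,1)])
    c,s=np.cos(a),np.sin(a);return g@np.array([[c,s,0],[-s,c,0],[0,0,1]])+[x,y,0]
def mask(f,uv800,thr=70,r=3):
    g=cv2.cvtColor(f["img"],cv2.COLOR_BGR2GRAY);m=(g>thr).astype(np.uint8)
    m=cv2.morphologyEx(m,cv2.MORPH_CLOSE,np.ones((r,r)))
    n,l=cv2.connectedComponents(m);u,v=(np.array(uv800)/1.5625).astype(int)
    w=l[v-3:v+4,u-3:u+4];k=np.bincount(w[w>0]).argmax();return (l==k).astype(np.uint8),g
def column(f,uv,z=.008,thr=70):
    m,g=mask(f,uv,thr);ys,xs=np.nonzero(m);P=ray(f,np.c_[xs,ys],z)[:,:2]
    c=P.mean(0);e=np.linalg.svd(P-c,full_matrices=False)[2][0];e=e*np.sign(e[0])
    s=(P-c)@e;n=np.array([-e[1],e[0]]);c=c+e*(s.max()+s.min())/2
    return c,np.degrees(np.arctan2(e[1],e[0])),s.max()-s.min(),np.ptp((P-c)@n)
E
cat > meas.py <<'E'
import pickle;from geo import *;from scipy.optimize import minimize
d=pickle.load(open("f0.pkl","rb"));f=d["top"]
im=f["img"].copy();im=cv2.resize(im,None,fx=3,fy=3,interpolation=cv2.INTER_CUBIC)
def draw(X,c): cv2.polylines(im,[np.int32((cv2.convexHull(np.float32(proj(f,X)))+.5)*3)],True,c,1)
for n,uv,z in(("long",(545,343),.008),("mid",(473,237),.008),("short",(475,346),.008),("prepa",(400,238),.017),("prepb",(402,337),.017)):
    c,a,L,W=column(f,uv,z);print(n,c.round(4),round(a,1),L.round(4),W.round(4))
    l,w={"long":(.18,.016),"mid":(.13,.016),"short":(.08,.016),"prepa":(.14,.034),"prepb":(.11,.034)}[n]
    draw(boxpts(*c,np.radians(a),l,w,.001)+[0,0,z],(0,255,0))
for n,uv,L in(("long",(320,284),.212),("mid",(169,319),.162),("short",(246,298),.112)):
    m,g=mask(f,uv,70,5);h=cv2.convexHull(cv2.findContours(m,0,1)[0][0]) if 0 else cv2.convexHull(np.argwhere(m)[:,::-1].astype(np.int32))
    P=ray(f,h[:,0],.02)[:,:2];t=cv2.fillConvexPoly(np.zeros((1536,2048),np.uint8),h*4+2,1)
    t=cv2.GaussianBlur(cv2.dilate(t,np.ones((5,5)))*1.,(0,0),4)
    def cost(p):
        q=cv2.fillConvexPoly(np.zeros((1536,2048),np.uint8),np.int32((cv2.convexHull(np.float32(proj(f,boxpts(*p[:2]/100,p[2]/10,L,.08,.026))))+.5)*4),1)
        return np.abs(cv2.GaussianBlur(q*1.,(0,0),4)-t).sum()
    r=min((minimize(cost,[*(P.mean(0)*100),a],method="Nelder-Mead",options=dict(initial_simplex=np.array([[*(P.mean(0)*100),a]]*4)+np.r_[np.zeros((1,3)),np.eye(3)])) for a in(-1.5,0,1.5)),key=lambda r:r.fun)
    print("box",n,r.x[:2]/100,np.degrees(r.x[2]/10),r.fun,t.sum());draw(boxpts(*r.x[:2]/100,r.x[2]/10,L,.08,.026),(0,0,255))
for uv in((440,281),(512,286)): print("vial",ray(f,np.array(uv)/1.5625,.046)[0][:2])
cv2.imwrite("pics/crop1.png",im[340:840,260:1060+60][:,:800])
cv2.imwrite("pics/crop1.png",im[340:840,260:1060]); cv2.imwrite("pics/crop2.png",im[340:840,600:1360])
E
python3 meas.py
```

```text
long [ 0.4513 -0.3454] 27.9 0.1869 0.0231
mid [ 0.6598 -0.2083] 4.0 0.1358 0.0217
short [ 0.4417 -0.2103] 18.8 0.0861 0.0228
prepa [ 0.6518 -0.0637] 6.6 0.151 0.0372
prepb [ 0.4571 -0.0718] -0.7 0.1173 0.0361
box long [0.55558708 0.09364233] -5.888732894400128 5307.0 36841.0
box mid [0.4850281  0.38428559] 0.2056372064165538 4043.7515143177898 29915.0
box short [0.525974   0.23801311] -4.941355727361217 3425.1132293128276 20907.0
vial [ 0.56039291 -0.142926  ]
vial [ 0.55206378 -0.27817737]
```

View pics/crop1.png

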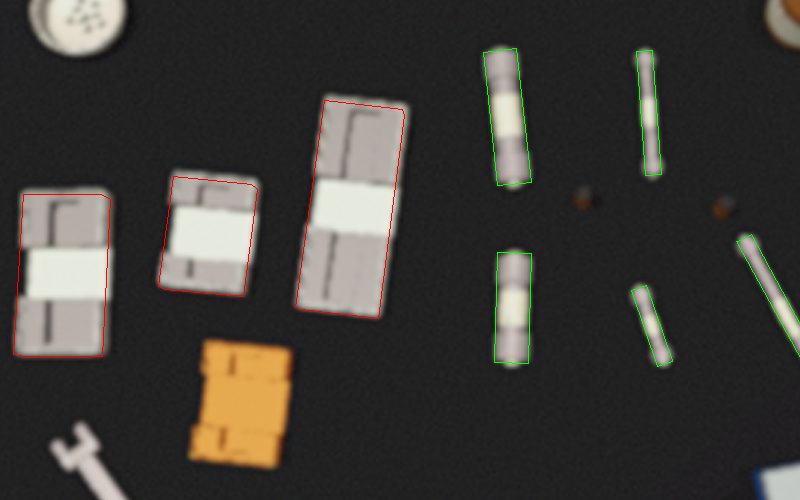

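View pics/crop2.png

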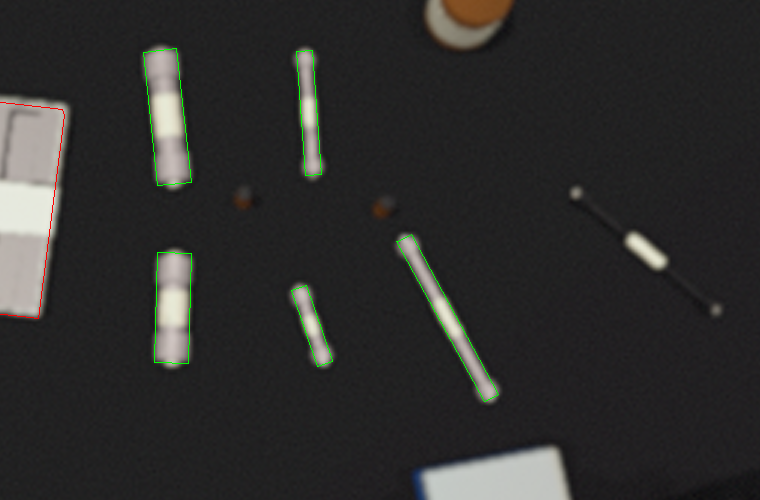

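The fits look right. The slim steel columns in crop 2 are at (448,318), (309,112) and (313,325), and the black look-alike at (645,250) is excluded. The white boxes fit to within about 2 mm. I'll refine the box centres from the bright recess bands and work out the first move.

```bash
cat > go.py <<'E'
import sys;import numpy as np;from plant import manip;from scipy.spatial.transform import Rotation as R
s=manip.state();x,y,z,yaw=map(float,sys.argv[1:5]);yaw=np.radians(yaw)
M=R.from_quat(np.roll(s["tool_rot"],-1)).as_matrix();psi=np.arctan2(M[1,0],M[0,0])
d=np.array([x,y])-s["tool_pos"][:2];tilt=np.degrees(np.arccos(-M[2,2]))
dt=np.degrees((psi-yaw+np.pi/2)%np.pi-np.pi/2)
c,q=np.cos(psi-np.radians(dt)),np.sin(psi-np.radians(dt))
print("pos",s["tool_pos"].round(4),"yaw",np.degrees(psi).round(2),"tilt",tilt.round(2),"t",round(s["time"],2),"F",s["contact_force"].round(1),"w",round(s["gripper_width"],3),"gf",s["grasp_force"],"j",s["joint_pos"].round(2))
print("turn z",dt.round(2),"then shift cm",(100*np.array([c*d[0]+q*d[1],q*d[0]-c*d[1],s["tool_pos"][2]-z])).round(2))
E
python3 - <<'E'
import pickle;from geo import *
f=pickle.load(open("f0.pkl","rb"))["top"]
g=cv2.cvtColor(f["img"],cv2.COLOR_BGR2GRAY)
for n,uv,yaw in(("long",(320,284),-5.9),("mid",(169,319),.2),("short",(246,298),-4.9)):
    u,v=(np.array(uv)/1.5625).astype(int)
    k,l=cv2.connectedComponents((g>200).astype(np.uint8));m=l==l[v,u]
    ys,xs=np.nonzero(m);P=ray(f,np.c_[xs,ys],.004)[:,:2];c=P.mean(0)
    r=cv2.minAreaRect(np.float32(P*1000));print(n,g[v,u],m.sum(),c.round(4),np.array(r[0]).round(1),np.array(r[1]).round(1),round(r[2],1))
E
python3 go.py .4513 -.3454 .12 27.9
```

```text
long 231 414 [0.5584 0.0917] [558.9  91.6] [78.6 52.2] 82.4
mid 230 416 [0.4874 0.3819] [488.4 382.2] [49.3 78.9] 0.6
short 231 422 [0.5291 0.2359] [529.2 236. ] [78.8 53.2] 84.6
pos [ 0.2625 -0.5666  0.2492] yaw 24.85 tilt 0.11 t 0.1 F [-0.1 -1.3  0.1] w 1.0 gf 0.0 j [-1.26  0.05  1.61  0.    1.48 -0.12]
turn z -3.05 then shift cm [ 27.04 -10.72  12.92]
```

Call:
{"method": "move_arm", "body": {"rows": [[0,0,0,0,0,-3.05,1],[2.7,-1.07,1.3,0,0,0,1],[2.7,-1.07,1.3,0,0,0,1],[2.7,-1.07,1.3,0,0,0,1],[2.7,-1.07,1.3,0,0,0,1],[2.7,-1.07,1.3,0,0,0,1],[2.7,-1.07,1.3,0,0,0,1],[2.7,-1.07,1.3,0,0,0,1],[2.7,-1.07,1.3,0,0,0,1],[2.7,-1.07,1.3,0,0,0,1],[2.7,-1.07,1.3,0,0,0,1],[0,0,0,0,0,0,1],[0,0,0,0,0,0,1]]}}

```text
time: 1.18
tool_pos: [0.4511, -0.3443, 0.1186]
tool_rot: [-0.001, 0.97, 0.242, -0.001]
contact_force: [-0.2, 0.2, -0.3]
gripper_width: 1.0
grasp_force: 0.0
```

```bash
python3 go.py .4513 -.3454 .022 27.9
```

```text
pos [ 0.4511 -0.3443  0.1186] yaw 28.06 tilt 0.18 t 1.18 F [-0.2  0.2 -0.3] w 1.0 gf 0.0 j [-0.78  0.04  1.86 -0.    1.25  0.3 ]
turn z 0.16 then shift cm [-0.03  0.1   9.66]
```

Call:
{"method": "move_arm", "body": {"rows": [[0,0.1,2,0,0,0.15,1],[0,0,2,0,0,0,1],[0,0,2,0,0,0,1],[0,0,1.5,0,0,0,0.6],[0,0,1,0,0,0,0.2],[0,0,0.7,0,0,0,0],[0,0,0.45,0,0,0,-0.3],[0,0,0,0,0,0,-0.6],[0,0,0,0,0,0,-1],[0,0,0,0,0,0,-1],[0,0,0,0,0,0,-1],[0,0,0,0,0,0,-1],[0,0,0,0,0,0,-1],[0,0,0,0,0,0,-1],[0,0,0,0,0,0,-1]]}}

```text
time: 2.43
tool_pos: [0.4522, -0.3477, 0.0248]
tool_rot: [0.001, 0.971, 0.24, 0.0]
contact_force: [-0.8, -1.2, 4.6]
gripper_width: 0.079
grasp_force: 59.1
```

```bash
python3 go.py .5565 .0925 .12 -6.2
```

```text
pos [ 0.4522 -0.3477  0.0248] yaw 27.76 tilt 0.1 t 2.43 F [-0.8 -1.2  4.6] w 0.079 gf 59.13805961608887 j [-0.79  0.17  1.89 -0.    1.08  0.3 ]
turn z 33.96 then shift cm [  5.61 -44.89  -9.52]
```

Call:
{"method": "move_arm", "body": {"rows": [[0,0,-0.5,0,0,0,-1],[0,0,-1.5,0,0,0,-1],[0,0,-2,0,0,0,-1],[0,0,-2,0,0,0,-1],[0,0,-2,0,0,0,-1],[0,0,-1.5,0,0,0,-1],[0,0,0,0,0,0,-1],[0,0,0,0,0,0,-1]]}}

```text
time: 3.1
tool_pos: [0.4518, -0.347, 0.119]
tool_rot: [0.0, 0.971, 0.24, 0.0]
contact_force: [-0.2, 0.2, -1.7]
gripper_width: 0.082
grasp_force: 58.8
```

```bash
cat > snap.py <<'E'
import sys,cv2,numpy as np;from plant import manip
n=sys.argv[1];a=[int(v) for v in sys.argv[2:6]];b=[int(v) for v in sys.argv[6:10]]
def cr(f,c,s): i=manip.grab_frame(f)["img"][c[1]:c[3],c[0]:c[2]];return cv2.resize(i,(s,600*s//s if 0 else int(s*i.shape[0]/i.shape[1])),interpolation=cv2.INTER_CUBIC)
A=cr("top",a,400);B=cr("side",b,400);H=max(A.shape[0],B.shape[0])
cv2.imwrite(f"pics/{n}.png",np.hstack([cv2.copyMakeBorder(k,0,H-k.shape[0],0,0,0) for k in(A,B)]))
E
python3 snap.py lift1 270 120 430 300 190 140 350 320; python3 go.py .5565 .0925 .12 -6.2
```

```text
pos [ 0.4508 -0.3461  0.1169] yaw 27.75 tilt 0.18 t 3.2 F [ 0.7 -0.3 -2.6] w 0.079 gf 58.81991922855377 j [-0.79  0.04  1.86  0.    1.25  0.3 ]
turn z 33.95 then shift cm [  5.77 -44.74  -0.31]
```

View pics/lift1.png

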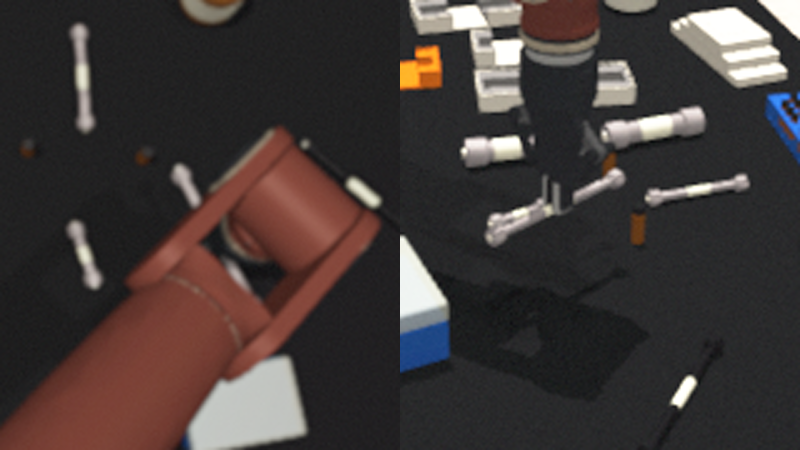

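The long column is held at its middle and level, between the jaws at (550,200) in the side half. Carrying it to box_long.

Call:
{"method": "move_arm", "body": {"rows": [[0,0,0,0,0,6.8,-1],[0,0,0,0,0,6.8,-1],[0,0,0,0,0,6.8,-1],[0,0,0,0,0,6.8,-1],[0,0,0,0,0,6.75,-1],[0.4,-2,0,0,0,0,-1],[0.4,-3.3,0,0,0,0,-1],[0.4,-3.3,0,0,0,0,-1],[0.4,-3.3,0,0,0,0,-1],[0.4,-3.3,0,0,0,0,-1],[0.4,-3.3,0,0,0,0,-1],[0.4,-3.3,0,0,0,0,-1],[0.4,-3.3,0,0,0,0,-1],[0.4,-3.3,0,0,0,0,-1],[0.4,-3.3,0,0,0,0,-1],[0.4,-3.3,0,0,0,0,-1],[0.4,-3.3,0,0,0,0,-1],[0.4,-3.3,0,0,0,0,-1],[0.4,-2,0,0,0,0,-1],[0.2,-1.1,0,0,0,0,-1]]}}

```text
time: 4.87
tool_pos: [0.5566, 0.0935, 0.1167]
tool_rot: [-0.0, 0.999, -0.053, -0.002]
contact_force: [0.5, -0.1, -2.2]
gripper_width: 0.078
grasp_force: 58.9
```

Call:
{"method": "move_arm", "body": {"rows": [[0,0,0,0,0,0,-1],[0,0,0,0,0,0,-1],[0,0,0,0,0,0,-1]]}}

```text
time: 5.12
tool_pos: [0.557, 0.09, 0.1179]
tool_rot: [0.0, 0.999, -0.054, -0.001]
contact_force: [0.8, -0.5, -1.4]
gripper_width: 0.082
grasp_force: 58.9
```

```bash
python3 go.py .5565 .0925 .0355 -6.2;python3 snap.py car1 100 110 300 310 190 100 350 260
```

```text
pos [0.557  0.09   0.1179] yaw -6.25 tilt 0.11 t 5.12 F [ 0.8 -0.5 -1.4] w 0.082 gf 58.949963450431824 j [ 0.03  0.03  1.87 -0.    1.25  1.71]
turn z -0.05 then shift cm [-0.07 -0.24  8.24]
```

View pics/car1.png

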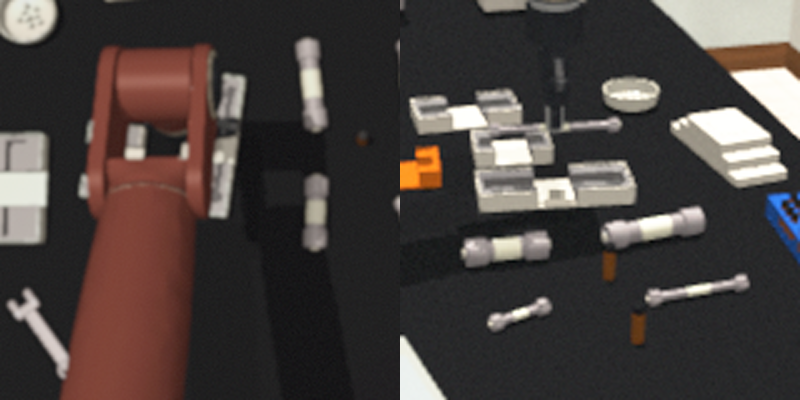

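The column hangs level over box_long, at side (545,127). Lowering it.

Call:
{"method": "move_arm", "body": {"rows": [[0,-0.2,1.5,0,0,0,-1],[0,0,1.5,0,0,0,-1],[0,0,1.5,0,0,0,-1],[0,0,1.0,0,0,0,-1],[0,0,0.8,0,0,0,-1],[0,0,0.6,0,0,0,-1],[0,0,0.5,0,0,0,-1],[0,0,0.3,0,0,0,-1],[0,0,0.3,0,0,0,-1],[0,0,0.2,0,0,0,-1],[0,0,0,0,0,0,-1],[0,0,0,0,0,0,-1],[0,0,0,0,0,0,-1]]}}

```text
time: 6.3
tool_pos: [0.5581, 0.0931, 0.0372]
tool_rot: [-0.0, 0.999, -0.054, 0.0]
contact_force: [-0.4, -0.7, -1.4]
gripper_width: 0.081
grasp_force: 58.9
```

```bash
python3 go.py .5565 .0925 .0345 -6.2
```

```text
pos [0.5581 0.0931 0.0372] yaw -6.19 tilt 0.04 t 6.3 F [-0.4 -0.7 -1.4] w 0.081 gf 58.924142718315125 j [0.03 0.14 1.9  0.   1.1  1.71]
turn z 0.01 then shift cm [-0.15  0.08  0.27]
```

Call:
{"method": "move_arm", "body": {"rows": [[-0.1,0,0.1,0,0,0,-1],[0,0,0.1,0,0,0,-1],[0,0,0.05,0,0,0,-1],[0,0,0,0,0,0,-1],[0,0,0,0,0,0,-1]]}}

```text
time: 6.72
tool_pos: [0.5569, 0.0932, 0.0348]
tool_rot: [-0.0, 0.999, -0.054, 0.0]
contact_force: [-2.2, 0.4, 2.9]
gripper_width: 0.082
grasp_force: 59.2
```

The column touches the floor: the vertical force turned upward. Releasing and rising.

Call:
{"method": "move_arm", "body": {"rows": [[0,0,0,0,0,0,-0.8],[0,0,0,0,0,0,-0.7],[0,0,0,0,0,0,-0.5],[0,0,0,0,0,0,-0.2],[0,0,0,0,0,0,0.1],[0,0,0,0,0,0,0.1],[0,0,0,0,0,0,0.1],[0,0,-0.5,0,0,0,0.1],[0,0,-1,0,0,0,0.1],[0,0,-2,0,0,0,0.1],[0,0,-3,0,0,0,0.5],[0,0,-2.5,0,0,0,1],[0,0,0,0,0,0,1]]}}

```text
time: 7.8
tool_pos: [0.561, 0.0934, 0.1321]
tool_rot: [-0.001, 0.999, -0.054, 0.006]
contact_force: [1.0, -0.3, 1.5]
gripper_width: 0.947
grasp_force: 0.0
```

```bash
python3 go.py .6598 -.2083 .12 4.0
```

```text
pos [0.561  0.0934 0.1321] yaw -6.19 tilt 0.7 t 7.8 F [ 1.  -0.3  1.5] w 0.947 gf 0.0 j [0.03 0.01 1.86 0.   1.26 1.71]
turn z -10.19 then shift cm [ 7.75 30.78  1.21]
```

Call:
{"method": "move_arm", "body": {"rows": [[0,0,0,0,0,-5.1,1],[0,0,0,0,0,-5.1,1],[0.8,3.1,0.1,0,0,0,1],[0.8,3.1,0.1,0,0,0,1],[0.8,3.1,0.1,0,0,0,1],[0.8,3.1,0.1,0,0,0,1],[0.8,3.1,0.1,0,0,0,1],[0.8,3.1,0.1,0,0,0,1],[0.8,3.1,0.1,0,0,0,1],[0.8,3.1,0.1,0,0,0,1],[0.8,3.1,0.1,0,0,0,1],[0.8,2.9,0.1,0,0,0,1],[0,0,0,0,0,0,1],[0,0,0,0,0,0,1],[0,0,0,0,0,0,1],[0,0,0,0,0,0,1]]}}

```text
time: 9.13
tool_pos: [0.6578, -0.2073, 0.1143]
tool_rot: [-0.0, 0.999, 0.035, -0.0]
contact_force: [0.5, 0.0, 0.6]
gripper_width: 1.0
grasp_force: 0.0
```

```bash
python3 snap.py p1 80 100 280 300 190 100 350 260; python3 go.py .6598 -.2083 .024 4.0
```

```text
pos [ 0.6579 -0.2072  0.1144] yaw 4.09 tilt 0.02 t 9.23 F [-0.6 -0.3 -0.8] w 0.999 gf 0.0 j [-0.41  0.31  1.56  0.    1.28  1.09]
turn z 0.09 then shift cm [0.18 0.12 9.04]
```

View pics/p1.png

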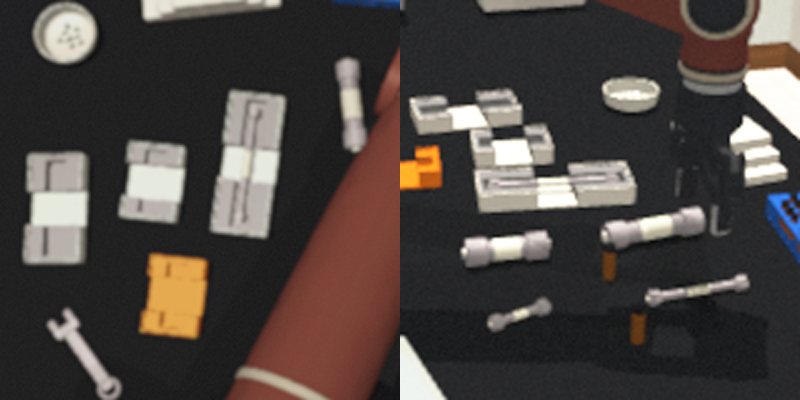

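The long column lies in its channel, centre about (250,165) in the top half, box centre about (249,164). Picking up the mid column.

Call:
{"method": "move_arm", "body": {"rows": [[0.2,0.1,2,0,0,0.1,1],[0,0,2,0,0,0,1],[0,0,2,0,0,0,1],[0,0,1.2,0,0,0,0.6],[0,0,0.8,0,0,0,0.2],[0,0,0.6,0,0,0,0],[0,0,0.4,0,0,0,-0.3],[0,0,0,0,0,0,-0.6],[0,0,0,0,0,0,-1],[0,0,0,0,0,0,-1],[0,0,0,0,0,0,-1],[0,0,0,0,0,0,-1],[0,0,0,0,0,0,-1],[0,0,0,0,0,0,-1],[0,0,0,0,0,0,-1]]}}

```text
time: 10.48
tool_pos: [0.6609, -0.2096, 0.0254]
tool_rot: [0.0, 0.999, 0.034, 0.001]
contact_force: [-0.1, 0.8, 4.5]
gripper_width: 0.081
grasp_force: 59.1
```

Call:
{"method": "move_arm", "body": {"rows": [[0,0,-0.5,0,0,0,-1],[0,0,-1.5,0,0,0,-1],[0,0,-2,0,0,0,-1],[0,0,-2,0,0,0,-1],[0,0,-2,0,0,0,-1],[0,0,-1.5,0,0,0,-1],[0,0,0,0,0,0,-1],[0,0,0,0,0,0,-1],[0,0,0,0,0,0,-1]]}}

```text
time: 11.23
tool_pos: [0.6594, -0.209, 0.1179]
tool_rot: [-0.0, 0.999, 0.034, -0.001]
contact_force: [-0.2, 0.4, -2.5]
gripper_width: 0.081
grasp_force: 58.8
```

```bash
python3 go.py .486 .383 .12 0.3
```

```text
pos [ 0.6594 -0.209   0.1179] yaw 3.9 tilt 0.13 t 11.23 F [-0.2  0.4 -2.5] w 0.081 gf 58.78205358982086 j [-0.41  0.31  1.55  0.    1.28  1.09]
turn z 3.6 then shift cm [-17.03 -59.29  -0.21]
```

Call:
{"method": "move_arm", "body": {"rows": [[0,0,0,0,0,3.6,-1],[-0.5,-1.5,0,0,0,0,-1],[-0.9,-3.2,0,0,0,0,-1],[-0.9,-3.2,0,0,0,0,-1],[-0.9,-3.2,0,0,0,0,-1],[-0.9,-3.2,0,0,0,0,-1],[-0.9,-3.2,0,0,0,0,-1],[-0.9,-3.2,0,0,0,0,-1],[-0.9,-3.2,0,0,0,0,-1],[-0.9,-3.2,0,0,0,0,-1],[-0.9,-3.2,0,0,0,0,-1],[-0.9,-3.2,0,0,0,0,-1],[-0.9,-3.2,0,0,0,0,-1],[-0.9,-3.2,0,0,0,0,-1],[-0.9,-3.2,0,0,0,0,-1],[-0.9,-3.2,0,0,0,0,-1],[-0.9,-3.2,0,0,0,0,-1],[-0.9,-3.2,0,0,0,0,-1],[-0.9,-3.2,0,0,0,0,-1]]}}

```text
time: 12.82
tool_pos: [0.4967, 0.3502, 0.1175]
tool_rot: [0.001, 1.0, 0.003, -0.001]
contact_force: [0.4, -0.3, -2.9]
gripper_width: 0.077
grasp_force: 58.8
```

Call:
{"method": "move_arm", "body": {"rows": [[-0.9,-2,0,0,0,0,-1],[-0.3,-1.3,0,0,0,0,-1],[0,0,0,0,0,0,-1],[0,0,0,0,0,0,-1],[0,0,0,0,0,0,-1]]}}

```text
time: 13.23
tool_pos: [0.4869, 0.3807, 0.1186]
tool_rot: [0.001, 1.0, 0.003, -0.0]
contact_force: [-0.1, 0.6, -1.6]
gripper_width: 0.078
grasp_force: 58.9
```

```bash
python3 go.py .486 .383 .0355 0.3
```

```text
pos [0.4869 0.3807 0.1186] yaw 0.29 tilt 0.09 t 13.23 F [-0.1  0.6 -1.6] w 0.078 gf 58.93493413925171 j [ 0.54  0.15  1.74 -0.    1.26  2.11]
turn z -0.01 then shift cm [-0.09 -0.23  8.31]
```

Call:
{"method": "move_arm", "body": {"rows": [[-0.1,-0.2,1.5,0,0,0,-1],[0,0,1.5,0,0,0,-1],[0,0,1.5,0,0,0,-1],[0,0,1.0,0,0,0,-1],[0,0,0.8,0,0,0,-1],[0,0,0.6,0,0,0,-1],[0,0,0.5,0,0,0,-1],[0,0,0.3,0,0,0,-1],[0,0,0.3,0,0,0,-1],[0,0,0.2,0,0,0,-1],[0,0,0.1,0,0,0,-1],[0,0,0,0,0,0,-1],[0,0,0,0,0,0,-1],[0,0,0,0,0,0,-1]]}}

```text
time: 14.4
tool_pos: [0.4862, 0.3839, 0.0367]
tool_rot: [-0.0, 1.0, 0.003, 0.0]
contact_force: [0.4, 0.5, -2.0]
gripper_width: 0.08
grasp_force: 59.0
```

```bash
python3 go.py .486 .383 .0345 0.3
```

```text
pos [0.4862 0.3839 0.0367] yaw 0.31 tilt 0.04 t 14.4 F [ 0.4  0.5 -2. ] w 0.08 gf 58.950451612472534 j [ 0.55  0.26  1.77 -0.    1.12  2.11]
turn z 0.01 then shift cm [-0.02  0.09  0.22]
```

Call:
{"method": "move_arm", "body": {"rows": [[0,0,0.1,0,0,0,-1],[0,0,0.1,0,0,0,-1],[0,0,0.05,0,0,0,-1],[0,0,0,0,0,0,-1],[0,0,0,0,0,0,-1]]}}

```text
time: 14.82
tool_pos: [0.4864, 0.384, 0.0354]
tool_rot: [-0.0, 1.0, 0.003, 0.0]
contact_force: [-2.0, -2.4, 4.7]
gripper_width: 0.08
grasp_force: 59.7
```

Contact felt again. Releasing, rising, then on to the short column.

Call:
{"method": "move_arm", "body": {"rows": [[0,0,0,0,0,0,-0.8],[0,0,0,0,0,0,-0.7],[0,0,0,0,0,0,-0.5],[0,0,0,0,0,0,-0.2],[0,0,0,0,0,0,0.1],[0,0,0,0,0,0,0.1],[0,0,0,0,0,0,0.1],[0,0,-0.5,0,0,0,0.1],[0,0,-1,0,0,0,0.1],[0,0,-2,0,0,0,0.1],[0,0,-3,0,0,0,0.5],[0,0,-2,0,0,0,1],[0,0,0,0,0,0,1],[0,0,0,0,0,0,1],[0,0,0,0,0,0,1]]}}

```text
time: 16.07
tool_pos: [0.4857, 0.3836, 0.1186]
tool_rot: [0.0, 1.0, 0.003, -0.0]
contact_force: [-0.9, -0.0, -0.6]
gripper_width: 0.996
grasp_force: 0.0
```

```bash
python3 go.py .4417 -.2103 .12 18.8
```

```text
pos [0.4857 0.3836 0.1186] yaw 0.31 tilt 0.03 t 16.07 F [-0.9 -0.  -0.6] w 0.996 gf 0.0 j [0.55 0.15 1.73 0.   1.26 2.11]
turn z -18.49 then shift cm [-23.3   54.8   -0.14]
```

Call:
{"method": "move_arm", "body": {"rows": [[0,0,0,0,0,-6.16,1],[0,0,0,0,0,-6.16,1],[0,0,0,0,0,-6.16,1],[-1.37,3.22,0,0,0,0,1],[-1.37,3.22,0,0,0,0,1],[-1.37,3.22,0,0,0,0,1],[-1.37,3.22,0,0,0,0,1],[-1.37,3.22,0,0,0,0,1],[-1.37,3.22,0,0,0,0,1],[-1.37,3.22,0,0,0,0,1],[-1.37,3.22,0,0,0,0,1],[-1.37,3.22,0,0,0,0,1],[-1.37,3.22,0,0,0,0,1],[-1.37,3.22,0,0,0,0,1],[-1.37,3.22,0,0,0,0,1],[-1.37,3.22,0,0,0,0,1],[-1.37,3.22,0,0,0,0,1],[-1.37,3.22,0,0,0,0,1],[-1.37,3.22,0,0,0,0,1],[-1.37,3.22,0,0,0,0,1]]}}

```text
time: 17.73
tool_pos: [0.4403, -0.2105, 0.117]
tool_rot: [-0.001, 0.987, 0.163, -0.001]
contact_force: [0.6, 0.6, 0.6]
gripper_width: 1.0
grasp_force: 0.0
```

Call:
{"method": "move_arm", "body": {"rows": [[0,0,0,0,0,0,1],[0,0,0,0,0,0,1],[0,0,0,0,0,0,1],[0,0,0,0,0,0,1]]}}

```text
time: 18.07
tool_pos: [0.4413, -0.2081, 0.1177]
tool_rot: [-0.001, 0.986, 0.164, -0.001]
contact_force: [0.6, -0.8, -1.1]
gripper_width: 0.998
grasp_force: 0.0
```

```bash
python3 go.py .4417 -.2103 .024 18.8
```

```text
pos [ 0.4413 -0.2081  0.1177] yaw 18.86 tilt 0.13 t 18.07 F [ 0.6 -0.8 -1.1] w 0.998 gf 0.0 j [-0.59 -0.16  2.05  0.    1.26  0.65]
turn z 0.06 then shift cm [-0.04  0.22  9.37]
```

Call:
{"method": "move_arm", "body": {"rows": [[0,0.2,2,0,0,0,1],[0,0,2,0,0,0,1],[0,0,2,0,0,0,1],[0,0,1.5,0,0,0,0.6],[0,0,0.8,0,0,0,0.2],[0,0,0.6,0,0,0,0],[0,0,0.4,0,0,0,-0.3],[0,0,0,0,0,0,-0.6],[0,0,0,0,0,0,-1],[0,0,0,0,0,0,-1],[0,0,0,0,0,0,-1],[0,0,0,0,0,0,-1],[0,0,0,0,0,0,-1],[0,0,0,0,0,0,-1],[0,0,0,0,0,0,-1]]}}

```text
time: 19.32
tool_pos: [0.4431, -0.2117, 0.0268]
tool_rot: [0.0, 0.987, 0.163, 0.001]
contact_force: [0.2, 1.3, 5.1]
gripper_width: 0.077
grasp_force: 58.9
```

Call:
{"method": "move_arm", "body": {"rows": [[0,0,-0.5,0,0,0,-1],[0,0,-1.5,0,0,0,-1],[0,0,-2,0,0,0,-1],[0,0,-2,0,0,0,-1],[0,0,-2,0,0,0,-1],[0,0,-1.5,0,0,0,-1],[0,0,0,0,0,0,-1],[0,0,0,0,0,0,-1],[0,0,0,0,0,0,-1]]}}

```text
time: 20.07
tool_pos: [0.4416, -0.211, 0.1194]
tool_rot: [-0.001, 0.987, 0.163, -0.001]
contact_force: [-0.0, -0.3, -2.0]
gripper_width: 0.072
grasp_force: 58.8
```

```bash
python3 go.py .527 .237 .12 -5.1
```

```text
pos [ 0.4416 -0.211   0.1194] yaw 18.78 tilt 0.12 t 20.07 F [-0.  -0.3 -2. ] w 0.072 gf 58.8086199760437 j [-0.6  -0.16  2.04 -0.    1.26  0.65]
turn z 23.88 then shift cm [  4.52 -45.38  -0.06]
```

Call:
{"method": "move_arm", "body": {"rows": [[0,0,0,0,0,5.97,-1],[0,0,0,0,0,5.97,-1],[0,0,0,0,0,5.97,-1],[0,0,0,0,0,5.97,-1],[0.3,-1.8,0,0,0,0,-1],[0.3,-3.2,0,0,0,0,-1],[0.3,-3.2,0,0,0,0,-1],[0.3,-3.2,0,0,0,0,-1],[0.3,-3.2,0,0,0,0,-1],[0.3,-3.2,0,0,0,0,-1],[0.3,-3.2,0,0,0,0,-1],[0.3,-3.2,0,0,0,0,-1],[0.3,-3.2,0,0,0,0,-1],[0.3,-3.2,0,0,0,0,-1],[0.3,-3.2,0,0,0,0,-1],[0.3,-3.2,0,0,0,0,-1],[0.3,-3.2,0,0,0,0,-1],[0.3,-3.2,0,0,0,0,-1],[0.3,-2,0,0,0,0,-1]]}}

```text
time: 21.65
tool_pos: [0.5264, 0.2392, 0.1184]
tool_rot: [0.0, 0.999, -0.044, -0.002]
contact_force: [-0.2, 0.2, -1.5]
gripper_width: 0.076
grasp_force: 58.9
```

Call:
{"method": "move_arm", "body": {"rows": [[0,0,0,0,0,0,-1],[0,0,0,0,0,0,-1],[0,0,0,0,0,0,-1],[0,0,0,0,0,0,-1]]}}

```text
time: 21.98
tool_pos: [0.5269, 0.2357, 0.1197]
tool_rot: [0.0, 0.999, -0.045, -0.001]
contact_force: [-0.2, 0.2, -0.6]
gripper_width: 0.076
grasp_force: 58.9
```

```bash
python3 go.py .527 .237 .0375 -5.1;python3 snap.py car3 60 110 260 310 160 80 320 240
```

```text
pos [0.5269 0.2357 0.1197] yaw -5.16 tilt 0.12 t 21.98 F [-0.2  0.2 -0.6] w 0.076 gf 58.933024406433105 j [ 0.29  0.06  1.83 -0.    1.25  1.95]
turn z -0.06 then shift cm [-0.   -0.13  8.22]
```

View pics/car3.png

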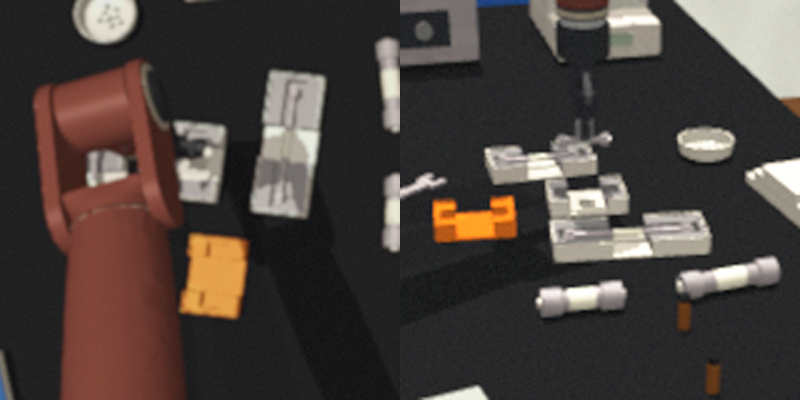

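The short column is held level, at side (582,140), above the white short box. Lowering.

Call:
{"method": "move_arm", "body": {"rows": [[0,-0.1,1.5,0,0,0,-1],[0,0,1.5,0,0,0,-1],[0,0,1.5,0,0,0,-1],[0,0,1.0,0,0,0,-1],[0,0,0.8,0,0,0,-1],[0,0,0.6,0,0,0,-1],[0,0,0.5,0,0,0,-1],[0,0,0.3,0,0,0,-1],[0,0,0.3,0,0,0,-1],[0,0,0.2,0,0,0,-1],[0,0,0,0,0,0,-1],[0,0,0,0,0,0,-1],[0,0,0,0,0,0,-1]]}}

```text
time: 23.17
tool_pos: [0.528, 0.2379, 0.0392]
tool_rot: [-0.0, 0.999, -0.044, 0.0]
contact_force: [-0.3, 0.2, -0.6]
gripper_width: 0.074
grasp_force: 58.9
```

Call:
{"method": "move_arm", "body": {"rows": [[0,0,0.1,0,0,0,-1],[0,0,0,0,0,0,-1],[0,0,0,0,0,0,-1],[0,0,0,0,0,0,-1]]}}

```text
time: 23.5
tool_pos: [0.5277, 0.2378, 0.0379]
tool_rot: [0.0, 0.999, -0.044, 0.0]
contact_force: [0.3, -0.9, -1.0]
gripper_width: 0.076
grasp_force: 58.9
```

Call:
{"method": "move_arm", "body": {"rows": [[0,0,0.1,0,0,0,-1],[0,0,0.05,0,0,0,-1],[0,0,0,0,0,0,-1],[0,0,0,0,0,0,-1],[0,0,0,0,0,0,-1]]}}

```text
time: 23.92
tool_pos: [0.5279, 0.2379, 0.0368]
tool_rot: [-0.0, 0.999, -0.044, 0.0]
contact_force: [-1.5, -0.2, 5.7]
gripper_width: 0.078
grasp_force: 59.2
```

Contact. Releasing, rising, and moving back clear for a final look.

Call:
{"method": "move_arm", "body": {"rows": [[0,0,0,0,0,0,-0.8],[0,0,0,0,0,0,-0.7],[0,0,0,0,0,0,-0.5],[0,0,0,0,0,0,-0.2],[0,0,0,0,0,0,0.1],[0,0,0,0,0,0,0.1],[0,0,0,0,0,0,0.1],[0,0,-0.5,0,0,0,0.1],[0,0,-1,0,0,0,0.1],[0,0,-2,0,0,0,0.1],[0,0,-3,0,0,0,0.1],[0,0,-3,0,0,0,0.1],[0,0,-3,0,0,0,0.1]]}}

```text
time: 25.0
tool_pos: [0.5276, 0.2378, 0.1636]
tool_rot: [-0.0, 0.999, -0.044, 0.0]
contact_force: [0.5, 0.5, -0.1]
gripper_width: 0.547
grasp_force: 0.0
```

Call:
{"method": "move_arm", "body": {"rows": [[0,3,-1,0,0,0,0.1],[0,3,-1,0,0,0,0.1],[0,3,-1,0,0,0,0.1],[0,3,0,0,0,0,0.1],[0,3,0,0,0,0,0.1],[0,3,0,0,0,0,0.1],[0,3,0,0,0,0,0.1],[0,3,0,0,0,0,0.1],[0,3,0,0,0,0,0.1],[0,3,0,0,0,0,0.1],[0,3,0,0,0,0,0.1],[0,3,0,0,0,0,0.1],[0,3,0,0,0,0,0.1],[0,3,0,0,0,0,0.1],[0,3,0,0,0,0,0.1],[0,3,0,0,0,0,0.1],[0,3,0,0,0,0,0.1],[0,0,0,0,0,0,0.1],[0,0,0,0,0,0,0.1],[0,0,0,0,0,0,0.1]]}}

```text
time: 26.67
tool_pos: [0.4824, -0.2699, 0.1919]
tool_rot: [-0.0, 0.999, -0.045, 0.0]
contact_force: [0.8, 0.1, -0.7]
gripper_width: 0.547
grasp_force: 0.0
```

```bash
python3 snap.py fin 80 130 240 290 160 100 320 260; python3 -c "
from plant import manip;s=manip.state();print(s['time'],s['tool_pos'],s['contact_force'])"
```

```text
26.7667 [ 0.48258057 -0.26918904  0.1916424 ] [0.42189703 1.14346542 0.54841857]
```

View pics/fin.png

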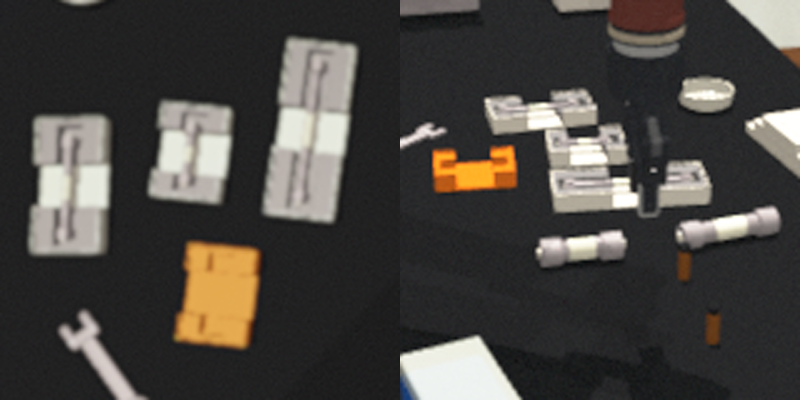

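The final view shows all three columns lying centred in their channels, at (70,185), (192,150) and (311,130) in the top half. In the side half the fat columns are in place and the vials stand upright.

```bash
python3 -c "
from plant import manip;print(manip.job_done())"
```

```text
the job is handed in; nothing more can be done
None
```

I laid all three slim columns in their matching boxes, let each go only after it touched the channel floor, and handed the job in at about 27 s; the hand-in returned no verdict.

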